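# Close a two-part plaster mould and lock it with the turn-button

## Task

Get the two-part plaster mould on the casting board ready for pouring: push the loose half along the board, in line with the side fence, until its round keys sit in the sockets of the other half and the joint is fully closed, and only then push the dark wooden turn-button round until its rubber pad bears firmly on the loose half's back. Push only, and gently: nothing may be pinched in the gripper, lifted, tipped or knocked hard. Leave the other half seated against its end stop, leave the slip bottle, the grey dish and the brush alone, and finish with the hand clear.

Things in the scene. Friction and masses are not known exactly. Their poses are not given: they have to be found in the camera images.
- casting_board: Fixed plywood casting board, 225 x 300 x 12 mm; its top face is 12 mm above the table. Origin: on its underside, below the middle of where the closed joint belongs. +x points to the side fence, +y to the end stop, z up. The board spans x -125 to +100, y -205 to +95 mm. End stop: pale batten along x, 28 mm high above the board, inner face at y = +58.5 mm
- fence_face (a point): Point on the inner face of the side fence, at x = 59.5, y = -100 mm in the board's frame, 26 mm above the table. The fence is a pale batten along the board's y, from y = -195 to +80 mm, 28 mm thick (outer face x = 87.5 mm), its top 40 mm above the table. An end of a half that touches this face puts the keys in line with the sockets to 1.5 mm
- back_half: Back half of the mould: off-white plaster block, 116 (x) x 58 (y) x 72 (z) mm, 0.45 kg, with half a cup's hollow and three 15 mm round sockets in its parting face. It stands loose on the board against the end stop, 1.5 mm off the fence. Origin: centre of its underside; axes as the board's; its parting face is at y = -29 mm and looks to -y
- loose_half: Loose half: the same kind of block, 116 (x) x 58 (y) x 72 (z) mm, 0.35 to 0.6 kg, askew up to 8 degrees, 10 to 60 mm off fence and back half. Origin: centre of underside, axes as the board's when square. Parting face at y = +29 mm with three domed keys 13 mm wide, 6.5 mm proud; flat back at y = -29; end x = +58 goes to the fence. Slides at 2 to 6 N; push it low. Closed: origins 58 mm apart
- turn_button (a joint): Dark wooden bar 22 x 14 mm on top of the fence, 41 to 55 mm above the table, turning on an upright screw, free end 86 mm out. Rad: 0 = along the fence to the board's -y; starts at -0.5 to -0.1 (outside the fence); grows as the free end swings over the board (clockwise from above). At about 1.57 its pad meets the back of the closed mould. Stiff: about 3 N at the peg; stays where left
- button_peg (a point): Middle of the pale upright peg on the turn-button's bar, 12 mm in diameter, 70 mm from the screw; it stands from 55 to 89 mm above the table, this point is 72 mm above it. Push it with the outside of the fingers from outside the fence, along its arc about the screw; a push of 8 to 12 N at the end sets the pad firmly
- button_pad (a point): Foremost point of the black domed rubber pad on the bar's side, 48 mm above the table, 45 mm along the bar from the screw and 16 mm beside its centre line; it presses on the loose half's back when the bar is turned round
- button_pivot (a point): Axis of the turn-button's screw, 48 mm above the table, fixed to the board at x = 73.5, y = -74 mm in the board's frame
- slip_bottle: Bystander: white squeeze bottle with a red nozzle, 60 mm in diameter, 181 mm high, standing on the table to the right of the board; origin at the centre of its underside
- grey_dish: Bystander: grey glazed dish, 178 mm in diameter, 53 mm high, standing to the left of the board; origin at the centre of its underside
- glaze_brush: Bystander: wooden brush, 160 mm long, 11 mm thick, lying on the table to the right of the board; origin below its middle
Things that resemble listed ones, but are neither listed nor needed, are in the scene too. Leave any green look-alike of the loose_half alone.

How it is judged:
By the outcome, as a careful person would: the job done as asked, in the order asked, and still so for the second after the job is handed in, with the robot touching nothing.
It also fails if it takes over 64 s, if anything falls off the work surface, if the arm or the gripper's body presses on something with over 40 N, if the wrist force passes 120 N, or if a joint passes its speed limit or range.

## Robot

A 7-joint arm with a two-finger parallel gripper is mounted at the origin on the work surface; the furniture and walls round the work are solid. World frame = base frame: x ahead of the robot, y to its left, z up, the work surface at z = 0. Lengths are in m, angles in degrees, forces in N, time in s.
With the tool pointing down it reaches from about 0.4 to 0.85 m from the base axis. Payload 4.4 kg.
Tool frame: the origin (TCP) lies midway between the tips of the shut fingers; the grasp point (between the pads) lies 19 mm behind it; z points along the fingers, y is the line along which they close (so a half turn about z gives the same grasp; the last joint's range is limited). The gripper opens to 94 mm and grips with 3 to 60 N. Pads are 16 mm wide; open, the fingers measure 119 mm over their backs; the gripper's body (75 mm by 177 mm) begins 78 mm behind the grasp point.
Start: joints at [-80.375, 36.005, 2.206, 86.941, -1.547, 57.084, -1.146], TCP at [0.151, 0.632, 0.205] pointing down, gripper open.
Joint ranges: [-175.42, 175.42], [-21.48, 121.26], [-71.46, 75.88], [10.55, 141.38], [-63.04, 243.04], [13.31, 113.54], [-168.57, 168.57]. Speed limits (degrees/s): [147.25, 147.25, 180, 180, 180, 180, 180].

## Interface

Orientations are given as [roll, pitch, yaw] about the fixed x, y, z axes, in that order (R = Rz(yaw) Ry(pitch) Rx(roll)).
In Python, from workcell import ctrl gives the robot as it stands. The module is installed in compiled form; this text tells all that it offers.
- The arm moves only by the tool apply_moves, never from a script. Its argument "plan" is a list of rows, each a list of 4 numbers: the shift along the tool's x, y, z in m, then the turn about the tool's z in rad. A call has 1 to 10 rows; each row shifts and turns the commanded pose from where the row before left it, along the tool's axes as they then stand; what a row does not reach is not made up. A row lasts 1/12 s, in which the tool goes at most 41.7 mm and 7.16 degrees, less where a joint would pass 70% of its speed; a pose out of reach is approached as far as the arm can. A call with a gripper value outside its range is refused whole. "claw" is the closure in counts, from 0 (fully open) to 255 (shut), set as the call begins (left out, the last holds). The fingers move at their own pace and stop on an object; "newtons" is the grip in N (left out, the last holds). Time passes only in rows, so rows that do not move let the fingers close. It gives the time, the measured TCP pose, the force, the opening and the grip force at its end, in the units of the state.
- ctrl.sense(): the state, without advancing time (a new reading comes with each control period).
- ctrl.get_image(name): name is "scene" or "top" or "wrist"; returns a dict with "image" (384x512x3 uint8, red, green, blue), "fx", "fy", "cx", "cy" (pixels), "dist" ([k1, k2, p1, p2, k3] as OpenCV has them; the pictures are not rectified), "R" (3x3) and "t" (3): a world point X has camera coordinates R X + t. Camera axes: x right, y down, z forward; pixel columns grow to the right and rows downward; lengths in m; the calibration is good to about 2 mm. A picture is of the moment at which its call begins. There is no depth.
- ctrl.job_done(): hands the job in; it is judged then, once.
The state is a dict: "t": time; "joint_pos": joint angles; "joint_vel": joint speeds; "tau": joint torques, N m; "ee_pos": TCP position; "tool_rot": TCP orientation; "ft_force": force on the tool from outside, world axes, zero at the start; "torque": the same for the moment, N m; "finger_gap": finger opening in m; "finger_force": force on a finger pad.
Only numpy, scipy, OpenCV 4.12 (cv2) and the standard library are available. Lean on these libraries where they do the work, as an engineer would, in place of code of your own. Each camera call takes 0.05 s, during which the arm holds its last target. There are 200 camera calls.

## Working session

There is one attempt and no reset: what is moved stays moved. The work goes in short steps, Python scripts to look and compute and a tool call to move; the robot and the scene stay as the last step left them, time stands still between calls to the robot, and variables do not carry over. Pictures are saved under pics/ and viewed, at most 10 in all, crops included, and the job is handed in when it is done.

Besides the shell and the picture viewer there is one more tool, called after "Request:" as name([rows], argument=value, ...), one row to a line, values as JSON. apply_moves: Moves the arm, as the interface text tells. Its arguments: {"type":"object","properties":{"plan":{"type":"array"},"claw":{"type":"number"},"newtons":{"type":"number"}},"required":["plan"]}

```bash
mkdir -p pics; cat > h.py <<'E'
import numpy as np, cv2
from workcell import ctrl
def grab(n,f):
    d=ctrl.get_image(n); cv2.imwrite(f'pics/{f}.png',d['image'][:,:,::-1])
    np.savez(f'pics/{f}.npz',**{k:np.array(v) for k,v in d.items()})
def ray(f,u,v,z):
    d=np.load(f'pics/{f}.npz'); K=np.array([[d['fx'],0,d['cx']],[0,d['fy'],d['cy']],[0,0,1]],float)
    p=cv2.undistortPoints(np.array([[[u,v]]],float),K,d['dist'].astype(float))[0,0]
    R=d['R'];C=-R.T@d['t']; r=R.T@np.array([p[0],p[1],1]); return C+r*(z-C[2])/r[2]
def proj(f,X):
    d=np.load(f'pics/{f}.npz'); K=np.array([[d['fx'],0,d['cx']],[0,d['fy'],d['cy']],[0,0,1]],float)
    return cv2.projectPoints(np.array(X,float).reshape(-1,3),cv2.Rodrigues(d['R'])[0],d['t'].astype(float),K,d['dist'].astype(float))[0][:,0]
E
python3 - <<'E'
from h import *
grab('top','top0');grab('scene','sc0')
a=cv2.imread('pics/top0.png');b=cv2.imread('pics/sc0.png')
cv2.imwrite('pics/top0b.png',cv2.resize(a,(800,600),interpolation=cv2.INTER_CUBIC))
cv2.imwrite('pics/sc0b.png',cv2.resize(b,(800,600),interpolation=cv2.INTER_CUBIC))
s=ctrl.sense();print(s['t'],s['ee_pos'],s['tool_rot'],s['ft_force'],s['finger_gap'])
for f in('top0','sc0'):
    d=np.load(f'pics/{f}.npz');print(-d['R'].T@d['t'],d['fx'],d['dist'])
E
```

```text
0.1 [0.1504063  0.63174712 0.20466201] [-1.79904025e+02 -1.80865534e-03  1.66601971e+02] [-0.49726485  0.19031739  0.23265766] 0.09421904529638966
[0.23675947 0.02666217 1.51085636] 437.44665820326264 [0.0117851 0.        0.        0.        0.       ]
[ 0.07512838 -0.88562434  0.67315913] 371.3669478012264 [-0.05407657  0.          0.          0.          0.        ]
```

View pics/top0b.png

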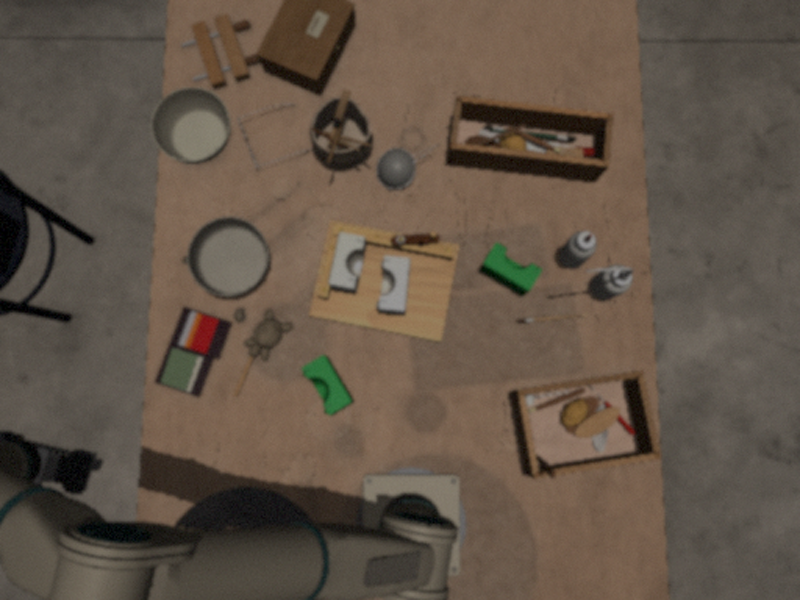

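View pics/sc0b.png

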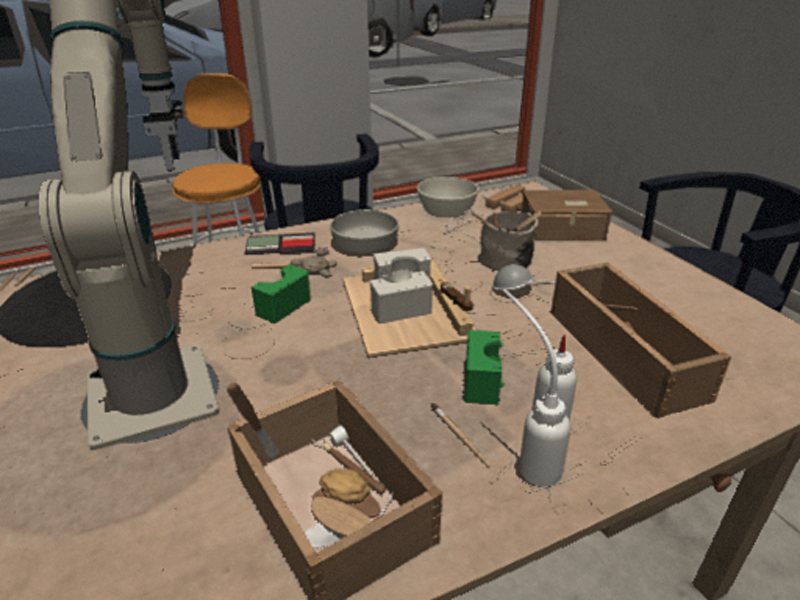

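Board centre is near (385,280) in the top view. The loose half is at about (393,285), the button bar at (415,240), and the pots and the green look-alikes are away from the board. I'll enlarge this area.

```bash
python3 - <<'E'
from h import *
a=cv2.imread('pics/top0.png')[136:222,192:304]
cv2.imwrite('pics/c1.png',cv2.resize(a,None,fx=7,fy=6.9767,interpolation=cv2.INTER_CUBIC))
b=cv2.imread('pics/sc0.png')[150:236,210:322]
E
```

```text
(no output)
```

View pics/c1.png

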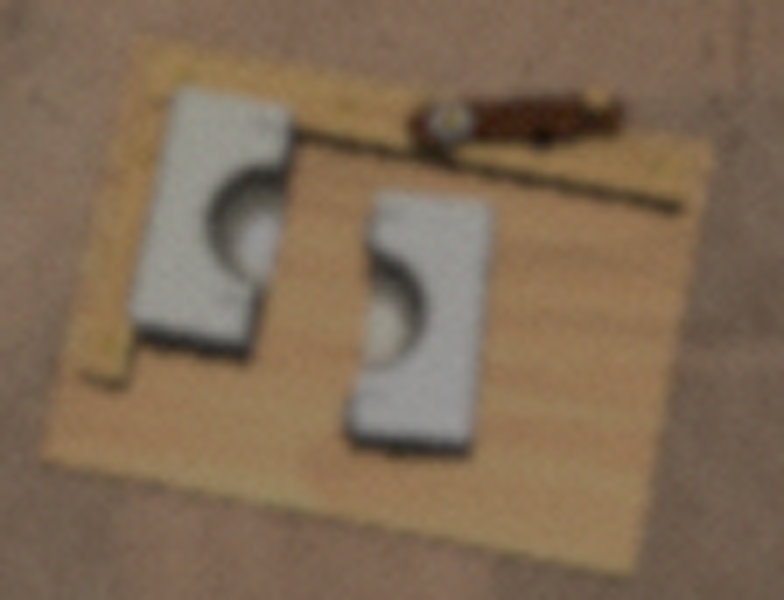

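```bash
cat > m.py <<'E'
from h import *
from scipy.optimize import least_squares
W=lambda x,y,z:ray('top0',192+(x+.5)/7-.5,136+(y+.5)/6.9767-.5,z)[:2]
def fit(loc,pts):
    loc=np.array(loc);pts=np.array(pts)
    f=lambda p:(p[:2]+loc@np.array([[np.cos(p[2]),np.sin(p[2])],[-np.sin(p[2]),np.cos(p[2])]])-pts).ravel()
    r=least_squares(f,[.5,0,0]);return r.x,np.abs(r.fun*1000).round(1)
c=[(138,42),(713,140),(632,575),(42,458)]
B,e=fit([(.1,.095),(.1,-.205),(-.125,-.205),(-.125,.095)],[W(*q,.012) for q in c]);print('board',B,np.degrees(B[2]),e)
rect=[(.058,.029),(.058,-.029),(-.058,-.029),(-.058,.029)]
H,e2=fit(rect,[W(*q,.084) for q in [(178,88),(297,105),(248,345),(133,325)]]);print('back',H,np.degrees(H[2]),e2)
L,e3=fit(rect,[W(*q,.084) for q in [(372,195),(492,198),(470,440),(350,435)]]);print('loose',L,np.degrees(L[2]),e3)
def inb(p): 
    c,s=np.cos(B[2]),np.sin(B[2]);d=np.array(p)-B[:2];return np.array([c*d[0]+s*d[1],-s*d[0]+c*d[1]])*1000
print('inboard back',inb(H[:2]),'loose',inb(L[:2]),np.degrees(L[2]-B[2]),'peg',inb(W(600,98,.089)),W(600,98,.089),'piv',inb(W(452,122,.058)))
E
python3 m.py
```

```text
board [ 0.54690257  0.11167527 -0.1863466 ] -10.676873475755928 [5.2 3.  0.6 2.1 1.6 2.3 3.1 1.4]
back [ 0.55225071  0.13809958 -0.17116133] -9.806821644150412 [0.3 0.4 2.  0.4 0.9 1.7 1.4 0.9]
loose [ 0.50344609  0.03929014 -0.0735324 ] -4.213095926695106 [1.1 1.  1.9 0.3 0.6 1.3 1.5 0. ]
inboard back [ 0.35992599 26.95769457] loose [-29.2933486  -79.18316235] 6.463777549060822 peg [  90.33382712 -143.06530101] [ 0.6091668  -0.04564938] piv [ 73.10443841 -74.48100558]
```

Request:
apply_moves([
  [-0.012,-0.015,-0.003,0],
  [-0.022,-0.028,-0.004,0],
  [-0.022,-0.028,-0.004,0],
  [-0.022,-0.028,-0.004,0],
  [-0.022,-0.028,-0.004,0],
  [-0.022,-0.028,-0.004,0],
  [-0.022,-0.028,-0.004,0],
  [-0.022,-0.028,-0.004,0],
  [-0.022,-0.028,-0.004,0],
  [-0.022,-0.028,-0.004,0],
], claw=200)

```text
t: 0.93
ee_pos: [0.2932, 0.3221, 0.2445]
tool_rot: [-180.0, -0.0, 166.6]
ft_force: [1.2, 0.6, 0.1]
finger_gap: 0.031
finger_force: 0.0
```

Request:
apply_moves([
  [-0.022,-0.028,-0.004,0],
  [-0.022,-0.028,-0.004,0],
  [-0.022,-0.028,-0.004,0],
  [-0.022,-0.028,-0.004,-0.02],
  [-0.022,-0.028,-0.004,-0.03],
  [-0.022,-0.028,0,0],
  [-0.022,-0.028,0,0],
  [-0.012,-0.016,0,0],
  [0,0,0,0],
])

```text
t: 1.68
ee_pos: [0.4117, 0.0771, 0.2645]
tool_rot: [-179.9, 0.1, 169.0]
ft_force: [0.6, -0.2, -0.4]
finger_gap: 0.0204
finger_force: 0.0
```

```bash
python3 - <<'E'
from h import *
s=ctrl.sense();print(s['t'],s['ee_pos'],s['tool_rot'],s['joint_pos'],s['finger_gap'])
grab('wrist','w1')
a=cv2.imread('pics/w1.png');cv2.imwrite('pics/w1b.png',cv2.resize(a,(800,600),interpolation=cv2.INTER_CUBIC))
E
```

```text
1.6833 [0.41171391 0.07706208 0.26451981] [-1.79907704e+02  8.49643390e-02  1.69029663e+02] [-25.44893351  12.76851769  13.39346583 116.93289483  -3.64271664
  50.6502623   68.96388677] 0.02037443227807272
```

View pics/w1b.png

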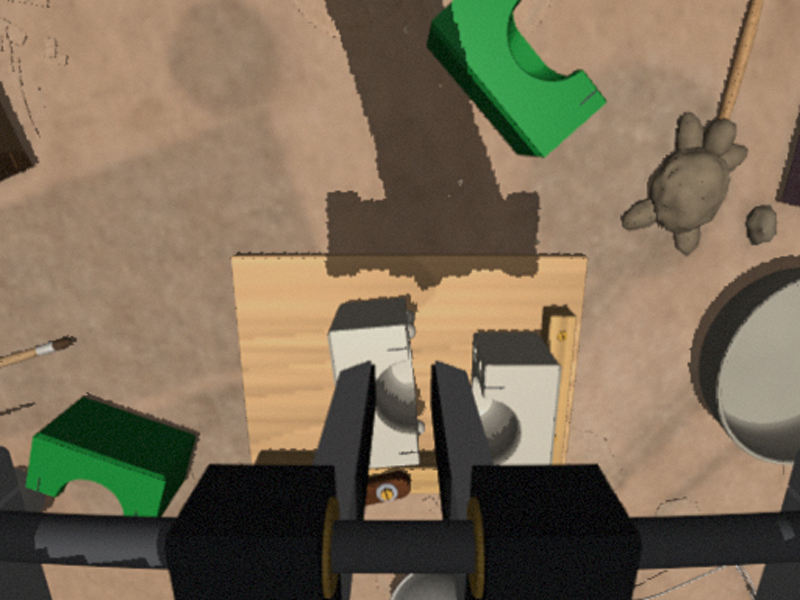

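```bash
cat > m2.py <<'E'
from h import *
W=lambda x,y,z,f='w1':ray(f,(x+.5)*.64-.5,(y+.5)*.64-.5,z)[:2]
a,b=W(233,255,.012),W(587,255,.012);d=b-a;print('edge len',np.linalg.norm(d),'yaw',np.degrees(np.arctan2(-d[0],d[1])))
yaw=np.arctan2(-d[0],d[1]);ex=np.array([np.cos(yaw),np.sin(yaw)]);ey=np.array([-ex[1],ex[0]])
O=(a+b)/2+.125*ex+.055*ey;print('O',O,yaw)
for n,q in dict(L1=(330,334),L2=(408,325),L3=(418,466),H1=(475,367),H2=(559,364),H3=(557,465)).items():
    p=W(*q,.084);print(n,p.round(4),((p-O)@ex*1000).round(1),((p-O)@ey*1000).round(1))
p=W(387,492,.057);print('screw',((p-O)@ex*1000).round(1),((p-O)@ey*1000).round(1))
E
python3 m2.py
```

```text
edge len 0.29498298856021965 yaw -10.929413335932495
O [0.54817526 0.11172113] -0.1907542480233991
L1 [0.4468 0.0157] -81.4 -113.5
L2 [0.4507 0.0723] -88.3 -57.2
L3 [0.5672 0.0581] 28.9 -49.1
H1 [0.4921 0.1145] -55.6 -7.9
H2 [0.5018 0.176 ] -57.7 54.3
H3 [0.588  0.1659] 28.8 60.8
screw 73.1 -74.7
```

The wrist view shows the loose half's corners at (330,334), (408,325) and (418,466), and the board edge from (233,255) to (587,255). That puts the board yaw at about -10.8°. The half's centre is at about (-29,-82) in the board frame, askew by about 6°. I'll lower the gripper beside its far end.

Request:
apply_moves([
  [-0.008,-0.012,0.01,0],
  [-0.007,-0.0125,0.025,0],
  [0,0,0.03,0],
  [0,0,0.03,0],
  [0,0,0.03,0],
  [0,0,0.03,0],
  [0,0,0.03,0],
  [0,0,0.03,0],
  [0,0,0.015,0],
  [0,0,0.009,0],
])

```text
t: 2.57
ee_pos: [0.4137, 0.0558, 0.0279]
tool_rot: [-179.9, -1.0, 169.5]
ft_force: [0.3, 0.2, 0.2]
finger_gap: 0.0203
finger_force: 0.0
```

Request:
apply_moves([
  [-0.002,0,0.001,0],
  [-0.003,0,0,0],
  [-0.003,0,0,0],
  [-0.003,0,0,0],
  [-0.002,0,0,0],
  [-0.002,0,0,0],
  [-0.002,0,0,0],
  [-0.002,0,0,0],
  [-0.002,0,0,0],
  [-0.002,0,0,0],
])

```text
t: 3.4
ee_pos: [0.4384, 0.0505, 0.0292]
tool_rot: [-179.9, -0.7, 169.5]
ft_force: [-2.5, 1.5, 1.4]
finger_gap: 0.0201
finger_force: 1.4
```

Request:
apply_moves([
  [-0.002,0,0,0],
  [-0.002,0,0,0],
  [-0.002,0,0,0],
  [-0.002,0,0,0],
  [-0.002,0,0,0],
  [-0.002,0,0,0],
  [-0.002,0,0,0],
  [-0.002,0,0,0],
  [-0.002,0,0,0],
  [-0.002,0,0,0],
])

```text
t: 4.23
ee_pos: [0.4593, 0.0462, 0.029]
tool_rot: [-179.8, -0.6, 169.4]
ft_force: [-3.0, 0.2, 2.4]
finger_gap: 0.0204
finger_force: 1.7
```

Request:
apply_moves([
  [-0.002,0,0,0],
  [-0.001,0,0,0],
  [-0.001,0,0,0],
])

```text
t: 4.48
ee_pos: [0.4634, 0.0455, 0.029]
tool_rot: [-179.9, -0.5, 169.4]
ft_force: [-3.9, 0.8, 3.4]
finger_gap: 0.0205
finger_force: 1.7
```

Request:
apply_moves([
  [-0.001,0,0,0],
  [-0.001,0,0,0],
  [-0.001,0,0,0],
  [-0.001,0,0,0],
])

```text
t: 4.82
ee_pos: [0.4673, 0.045, 0.029]
tool_rot: [-179.9, -0.5, 169.4]
ft_force: [-3.4, 1.0, 1.8]
finger_gap: 0.0202
finger_force: 1.7
```

Request:
apply_moves([
  [-0.001,0,0,0],
  [-0.001,0,0,0],
])

```text
t: 4.98
ee_pos: [0.4678, 0.0449, 0.0289]
tool_rot: [-179.9, -0.7, 169.4]
ft_force: [-7.6, 2.3, 4.9]
finger_gap: 0.0205
finger_force: 3.6
```

Request:
apply_moves([
  [-0.001,0,0,0],
  [0,0,0,0],
])

```text
t: 5.15
ee_pos: [0.4678, 0.0449, 0.0288]
tool_rot: [-179.9, -0.8, 169.4]
ft_force: [-6.9, 2.1, 5.0]
finger_gap: 0.0205
finger_force: 3.7
```

Request:
apply_moves([
  [0.003,0,0,0],
  [0.006,0,0,0],
  [0.012,0,0,0],
  [0.015,0,0,0],
  [0.005,0,-0.03,0],
  [0,0,-0.04,0],
  [0,0,-0.04,0],
  [0,0,-0.04,0],
  [0,0,-0.03,0],
  [0,0,0,0],
])

```text
t: 5.98
ee_pos: [0.4367, 0.0523, 0.2147]
tool_rot: [179.8, 0.2, 169.4]
ft_force: [0.8, 0.4, 0.7]
finger_gap: 0.0202
finger_force: 0.0
```

```bash
python3 - <<'E'
from h import *
grab('wrist','w2');s=ctrl.sense();print(s['t'],s['ee_pos'])
a=cv2.imread('pics/w2.png');cv2.imwrite('pics/w2b.png',cv2.resize(a,(800,600),interpolation=cv2.INTER_CUBIC))
E
```

```text
6.0333 [0.43500511 0.05255972 0.21231253]
```

View pics/w2b.png

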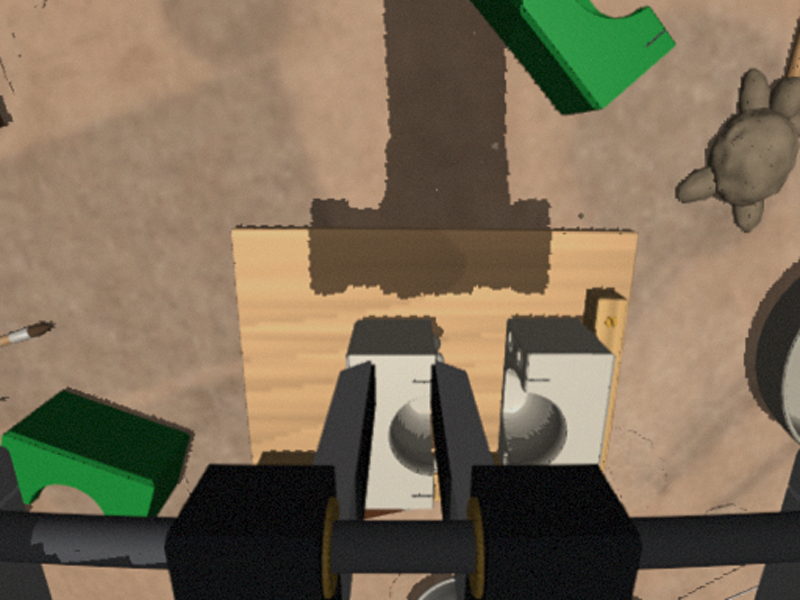

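Both halves are now square, with their end edges level at y≈354 and 352 and the tick marks aligned at 381 and 380. The loose half is against the fence. Next I'll go round behind it with the fingers spread across its back.

Request:
apply_moves([
  [-0.015,-0.01,0,0],
  [-0.022,-0.014,0,0],
  [-0.022,-0.014,0,0],
  [-0.022,-0.014,0,0],
  [-0.018,-0.011,0,0],
  [0,0,0,-0.08],
  [0,0,0,-0.12],
  [0,0,0,-0.12],
  [0,0,0,-0.12],
  [0,0,0,-0.12],
], claw=92)

```text
t: 6.87
ee_pos: [0.5172, -0.0281, 0.2071]
tool_rot: [179.8, -0.6, -158.2]
ft_force: [0.1, -0.1, -0.0]
finger_gap: 0.0599
finger_force: 0.0
```

Request:
apply_moves([
  [0,0,0,-0.12],
  [0,0,0,-0.12],
  [0,0,0,-0.12],
  [0,0,0,-0.12],
  [0,0,0,-0.12],
  [0,0,0,-0.12],
  [0,0,0,-0.12],
  [0,0,0,-0.12],
  [0,0,0,-0.05],
  [0,0,0,0],
])

```text
t: 7.7
ee_pos: [0.5172, -0.0278, 0.2073]
tool_rot: [179.4, -0.1, -100.6]
ft_force: [0.2, 0.6, -0.4]
finger_gap: 0.06
finger_force: 0.0
```

```bash
cat > b.py <<'E'
from h import *
yaw=np.radians(-10.8);ex=np.array([np.cos(yaw),np.sin(yaw)]);ey=np.array([-ex[1],ex[0]]);O=np.array([.5475,.1117])
def inb(p): d=np.array(p)[:2]-O;return (np.array([d@ex,d@ey])*1000).round(1)
def st():
    s=ctrl.sense();print(round(s['t'],2),s['ee_pos'].round(4),'board',inb(s['ee_pos']),'rot',s['tool_rot'].round(1),'F',(s['ft_force'][:2]@ex).round(1),(s['ft_force'][:2]@ey).round(1),s['ft_force'][2].round(1),'gap',s['finger_gap'],'j',s['joint_pos'].round(0))
E
python3 - <<'E'
from b import *
st()
for q in [(346,354),(436,354),(507,352),(611,354)]: print(inb(ray('w2',(q[0]+.5)*.64-.5,(q[1]+.5)*.64-.5,.084)))
for q in [(232,229),(636,231)]: print(inb(ray('w2',(q[0]+.5)*.64-.5,(q[1]+.5)*.64-.5,.012)))
E
```

```text
7.7 [ 0.5172 -0.0278  0.2073] board [  -3.7 -142.8] rot [ 1.794e+02 -1.000e-01 -1.006e+02] F 0.1 0.6 -0.4 gap 0.059988437798703796 j [  2.  25.  -3. 107.   2.  48. 168.]
[ -56. -115.]
[-56.2 -58.5]
[-57.6 -13.8]
[-56.1  53.1]
[-123.7 -203.4]
[-123.6   91.6]
```

Joint 7 ended close to its limit, so I'll turn the tool a half turn back, which gives the same finger layout.

Request:
apply_moves([
  [0,0,0,0.08],
  [0,0,0,0.12],
  [0,0,0,0.12],
  [0,0,0,0.12],
  [0,0,0,0.12],
  [0,0,0,0.12],
  [0,0,0,0.12],
  [0,0,0,0.12],
  [0,0,0,0.12],
  [0,0,0,0.12],
])

```text
t: 8.53
ee_pos: [0.5174, -0.028, 0.2077]
tool_rot: [179.9, -0.6, -167.5]
ft_force: [-0.3, -0.7, -0.3]
finger_gap: 0.0603
finger_force: 0.0
```

Request:
apply_moves([
  [0,0,0,0.12],
  [0,0,0,0.12],
  [0,0,0,0.12],
  [0,0,0,0.12],
  [0,0,0,0.12],
  [0,0,0,0.12],
  [0,0,0,0.12],
  [0,0,0,0.12],
  [0,0,0,0.12],
  [0,0,0,0.12],
])

```text
t: 9.37
ee_pos: [0.5175, -0.0281, 0.2078]
tool_rot: [-179.5, -0.2, 123.7]
ft_force: [-0.5, -1.2, -0.4]
finger_gap: 0.06
finger_force: 0.0
```

Request:
apply_moves([
  [0,0,0,0.12],
  [0,0,0,0.12],
  [0,0,0,0.12],
  [0,0,0,0.12],
  [0,0,0,0.12],
  [0,0,0,0.12],
  [0,0,0,0.065],
  [0,0,0,0],
])

```text
t: 10.03
ee_pos: [0.5175, -0.0281, 0.2078]
tool_rot: [-179.5, 0.2, 79.0]
ft_force: [0.8, 0.3, 1.0]
finger_gap: 0.0598
finger_force: 0.0
```

```bash
python3 -c "
from b import *
st()"
```

```text
10.03 [ 0.5175 -0.0281  0.2078] board [  -3.3 -142.9] rot [-179.5    0.2   79. ] F 0.7 0.4 1.0 gap 0.05981550897725317 j [-31.  33.  48. 108. -30.  53.  20.]
```

Request:
apply_moves([
  [0,0.002,0.015,0],
  [0,0.002,0.028,0],
  [0,0,0.028,0],
  [0,0,0.028,0],
  [0,0,0.028,0],
  [0,0,0.028,0],
  [0,0,0.016,0],
  [0,0,0.008,0],
  [0,0,0,0],
])

```text
t: 10.78
ee_pos: [0.5185, -0.0291, 0.0279]
tool_rot: [-179.3, 0.2, 79.2]
ft_force: [-0.1, -0.0, -0.4]
finger_gap: 0.0601
finger_force: 0.0
```

Request:
apply_moves([
  [0.002,0,0,0],
  [0.003,0,0,0],
  [0.003,0,0,0],
  [0.003,0,0,0],
  [0.002,0,0,0],
  [0.002,0,0,0],
  [0.002,0,0,0],
])

```text
t: 11.37
ee_pos: [0.523, -0.0118, 0.0298]
tool_rot: [-179.5, 0.1, 79.2]
ft_force: [-0.6, 0.3, 0.5]
finger_gap: 0.0598
finger_force: 0.0
```

```bash
python3 -c "
from b import *
st()"
```

```text
11.37 [ 0.523  -0.0118  0.0298] board [  -0.9 -125.9] rot [-1.795e+02  1.000e-01  7.920e+01] F -0.7 0.2 0.5 gap 0.059842298594664584 j [-22.  46.  32. 115. -46.  33.  32.]
```

Request:
apply_moves([
  [0.002,0,0,0],
  [0.002,0,0,0],
  [0.002,0,0,0],
  [0.002,0,0,0],
  [0.002,0,0,0],
  [0.002,0,0,0],
  [0.002,0,0,0],
  [0.002,0,0,0],
  [0.002,0,0,0],
  [0.002,0,0,0],
])

```text
t: 12.2
ee_pos: [0.5267, 0.0076, 0.0295]
tool_rot: [-179.5, 0.1, 79.2]
ft_force: [-0.9, -3.5, 3.0]
finger_gap: 0.0602
finger_force: 1.6
```

Request:
apply_moves([
  [0.002,0,0,0],
  [0.002,0,0,0],
  [0.002,0,0,0],
  [0.002,0,0,0],
  [0.002,0,0,0],
  [0.002,0,0,0],
  [0.002,0,0,0],
  [0.002,0,0,0],
  [0.002,0,0,0],
  [0.002,0,0,0],
])

```text
t: 13.03
ee_pos: [0.5303, 0.0273, 0.0294]
tool_rot: [-179.5, 0.1, 79.2]
ft_force: [-0.9, -3.3, 1.9]
finger_gap: 0.0598
finger_force: 1.7
```

```bash
python3 -c "
from b import *
st()"
```

```text
13.03 [0.5303 0.0273 0.0294] board [ -1.1 -86.2] rot [-1.795e+02  1.000e-01  7.920e+01] F -0.3 -3.4 1.9 gap 0.059809793594138 j [-27.  47.  33. 114. -46.  34.  27.]
```

Request:
apply_moves([
  [0.0015,0,0,0],
  [0.001,0,0,0],
  [0.001,0,0,0],
  [0.001,0,0,0],
  [0.001,0,0,0],
  [0.001,0,0,0],
  [0.001,0,0,0],
  [0.001,0,0,0],
  [0.001,0,0,0],
])

```text
t: 13.78
ee_pos: [0.5321, 0.0365, 0.0294]
tool_rot: [-179.5, 0.1, 79.2]
ft_force: [0.1, -3.6, 1.5]
finger_gap: 0.06
finger_force: 1.6
```

```bash
python3 - <<'E'
from b import *
st();grab('wrist','w3')
a=cv2.imread('pics/w3.png');cv2.imwrite('pics/w3b.png',cv2.resize(a,(800,600),interpolation=cv2.INTER_CUBIC))
E
```

```text
13.78 [0.5321 0.0365 0.0294] board [ -1.  -76.7] rot [-1.795e+02  1.000e-01  7.920e+01] F 0.7 -3.5 1.5 gap 0.059993435782508736 j [-28.  47.  33. 114. -46.  34.  26.]
```

View pics/w3b.png

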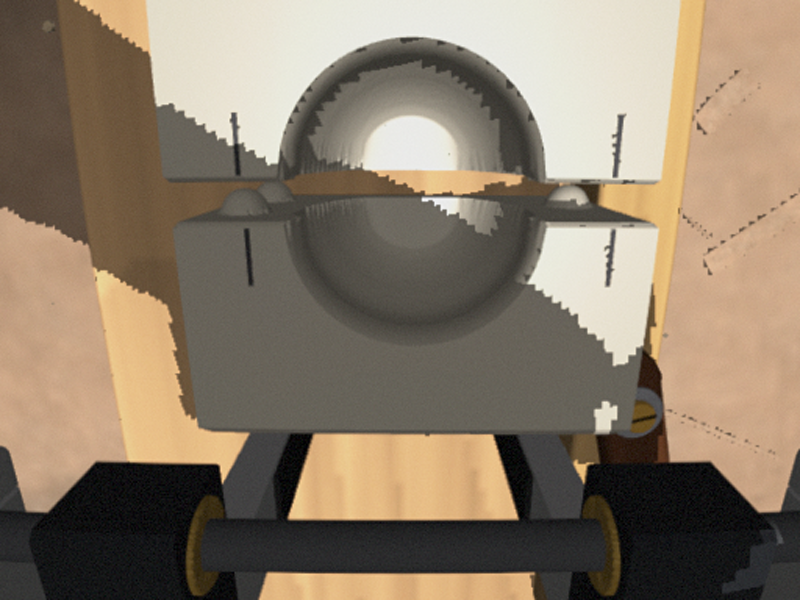

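The keys at (240,200) and (570,195) point straight at the back half. The tick marks are symmetric and the parting edges parallel, with a gap of about 10 mm. I'll close it slowly.

Request:
apply_moves([
  [0.001,0,0,0],
  [0.001,0,0,0],
  [0.001,0,0,0],
  [0.001,0,0,0],
  [0.001,0,0,0],
  [0.001,0,0,0],
])

```text
t: 14.33
ee_pos: [0.5332, 0.0425, 0.0293]
tool_rot: [-179.5, 0.1, 79.2]
ft_force: [0.5, -2.9, 1.4]
finger_gap: 0.0602
finger_force: 1.5
```

Request:
apply_moves([
  [0.001,0,0,0],
  [0.001,0,0,0],
  [0.001,0,0,0],
])

```text
t: 14.58
ee_pos: [0.5338, 0.0454, 0.0293]
tool_rot: [-179.5, 0.1, 79.2]
ft_force: [-0.4, -3.0, 2.4]
finger_gap: 0.06
finger_force: 1.5
```

Request:
apply_moves([
  [0.001,0,0,0],
  [0.001,0,0,0],
])

```text
t: 14.75
ee_pos: [0.5338, 0.0457, 0.0293]
tool_rot: [-179.5, 0.3, 79.1]
ft_force: [-0.6, -6.7, 2.8]
finger_gap: 0.06
finger_force: 4.0
```

Request:
apply_moves([
  [0.001,0,0,0],
  [0.0005,0,0,0],
  [0,0,0,0],
])

```text
t: 15.0
ee_pos: [0.5336, 0.0457, 0.0293]
tool_rot: [-179.5, 0.4, 79.1]
ft_force: [-2.8, -9.9, 2.7]
finger_gap: 0.0604
finger_force: 4.4
```

```bash
python3 - <<'E'
from b import *
st();grab('wrist','w4')
a=cv2.imread('pics/w4.png');cv2.imwrite('pics/w4b.png',cv2.resize(a,(800,600),interpolation=cv2.INTER_CUBIC))
E
```

```text
15.0 [0.5336 0.0457 0.0293] board [ -1.3 -67.4] rot [-179.5    0.4   79.1] F -0.9 -10.2 2.7 gap 0.06038279038467811 j [-29.  47.  34. 113. -46.  34.  25.]
```

View pics/w4b.png

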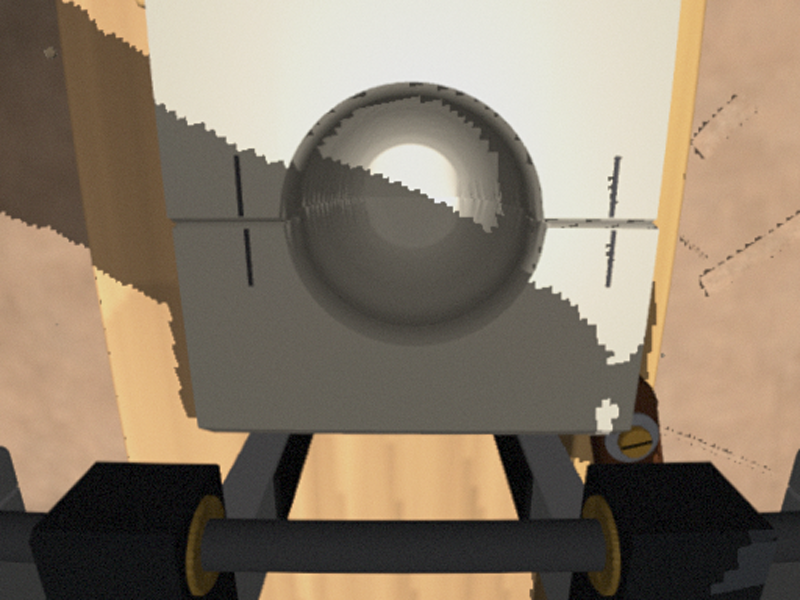

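```bash
python3 - <<'E'
from b import *
a=cv2.imread('pics/w4.png')
l=cv2.resize(a[128:153,105:185],(800,250),interpolation=cv2.INTER_CUBIC);r=cv2.resize(a[128:153,345:425],(800,250),interpolation=cv2.INTER_CUBIC)
cv2.imwrite('pics/c4.png',np.vstack([l,r]))
for x in(120,135,145,165,360,380,400,410): print(x,a[134:150,x].mean(1).astype(int))
E
```

```text
120 [96 94 92 95 91 85 73 66 79 87 91 94 94 95 93 95]
135 [95 94 90 95 95 88 72 65 83 86 85 95 93 93 95 97]
145 [95 91 90 92 96 86 73 69 81 90 91 94 98 98 93 97]
165 [96 95 94 96 92 78 69 70 85 92 92 93 97 94 98 95]
360 [227 225 226 228 227 208 165 141 135 146 153 122 221 228 227 227]
380 [225 225 223 227 227 208 134 123 134 146 153 173 218 225 224 222]
400 [222 223 220 222 223 213 177 149 140 141 155 166 201 218 220 221]
410 [220 218 219 218 220 210 163 113 137 139 153 164 195 217 219 219]
```

View pics/c4.png

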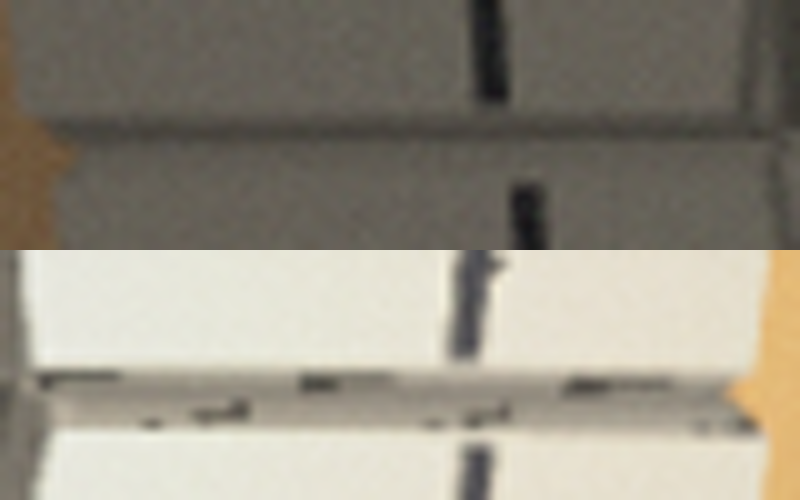

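The V-groove between the chamfered edges has no dark slit, and the hand did not advance between 7 and 10 N, so the joint is closed. I'll back off and go round to the outside of the fence with the fingers shut.

Request:
apply_moves([
  [-0.002,0,0,0],
  [-0.006,0,0,0],
  [-0.012,0,0,0],
  [-0.015,0,-0.01,0],
  [-0.015,0,-0.03,0],
  [-0.01,0.005,-0.035,0],
  [-0.005,0.015,-0.035,0],
  [0,0.025,-0.03,0],
  [0,0.03,-0.02,0],
  [0,0.03,-0.01,0],
], claw=255)

```text
t: 15.88
ee_pos: [0.6288, -0.0367, 0.2032]
tool_rot: [-179.7, 0.1, 79.1]
ft_force: [0.2, 0.1, -0.2]
finger_gap: 0.0004
finger_force: 0.0
```

Request:
apply_moves([
  [-0.003,0.012,0,-0.05],
  [0,0,0,-0.12],
  [0,0,0,-0.12],
  [0,0,0,-0.12],
  [0,0,0,-0.12],
  [0,0,0,-0.12],
  [0,0,0,-0.12],
  [0,0,0,-0.12],
  [0,0,0,-0.12],
  [0,0,0,-0.12],
])

```text
t: 16.72
ee_pos: [0.6374, -0.0416, 0.1992]
tool_rot: [-179.6, -0.4, 144.2]
ft_force: [-0.2, 0.5, 0.3]
finger_gap: 0.0004
finger_force: 0.0
```

Request:
apply_moves([
  [0,0,0,-0.12],
  [0,0,0,-0.12],
  [0,0,0,-0.12],
  [0,0,0,-0.12],
  [0,0,0,-0.12],
  [0,0,0,-0.08],
  [0,0,0,0],
])

```text
t: 17.3
ee_pos: [0.6375, -0.0418, 0.1992]
tool_rot: [-180.0, -0.6, -177.1]
ft_force: [-0.4, -1.1, -0.1]
finger_gap: 0.0008
finger_force: 0.0
```

```bash
python3 - <<'E'
from b import *
st();grab('top','t5')
a=cv2.imread('pics/t5.png')[136:222,192:304]
cv2.imwrite('pics/t5b.png',cv2.resize(a,None,fx=7,fy=6.9767,interpolation=cv2.INTER_CUBIC))
E
```

```text
17.3 [ 0.6375 -0.0418  0.1992] board [ 117.2 -133.9] rot [-180.    -0.6 -177.1] F -0.2 -1.1 -0.1 gap 0.0008336137498009135 j [ -8.  37.  16.  89. -11.  57. 104.]
```

View pics/t5b.png

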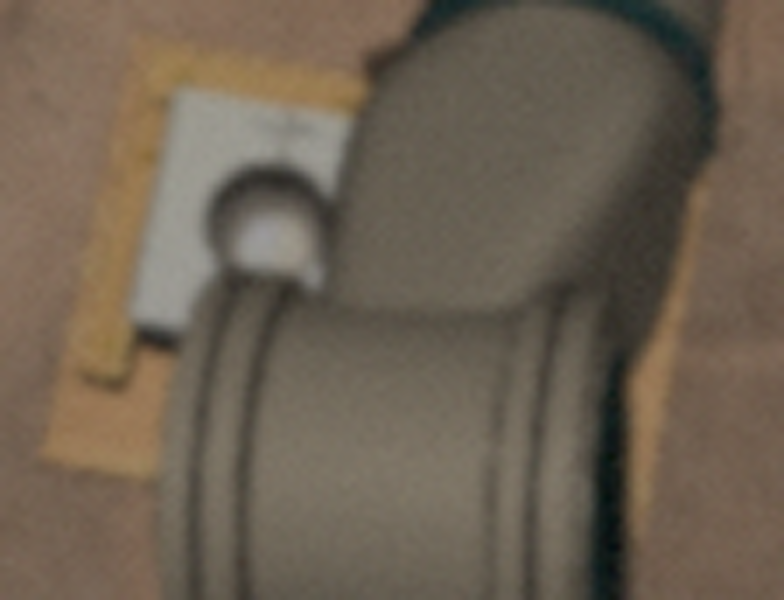

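The arm hides the button, but the visible part of the mould at (150–350, 90–330) looks shut. The earlier peg estimate, with a bar angle of about -0.24, is good enough. I'll descend and feel for the peg.

Request:
apply_moves([
  [0,0,0.012,0],
  [0,0,0.028,0],
  [0,0,0.03,0],
  [0,0,0.03,0],
  [0,0,0.02,0],
  [0,0,0.011,0],
  [0,0,0.003,0],
  [0.002,0,0,0],
  [0.002,0,0,0],
  [0.002,0,0,0],
])

```text
t: 18.18
ee_pos: [0.6319, -0.0407, 0.0661]
tool_rot: [-180.0, -0.4, -177.1]
ft_force: [0.1, 0.1, 0.1]
finger_gap: 0.0005
finger_force: 0.0
```

Request:
apply_moves([
  [0.002,0,0,0],
  [0.002,0,0,0],
  [0.002,0,0,0],
  [0.002,0,0,0],
])

```text
t: 18.52
ee_pos: [0.625, -0.0408, 0.0656]
tool_rot: [-180.0, -0.3, -177.1]
ft_force: [3.6, -1.3, -0.6]
finger_gap: 0.0005
finger_force: 1.7
```

```bash
python3 -c "
from b import *
st()"
```

```text
18.52 [ 0.625  -0.0408  0.0656] board [ 104.7 -135.3] rot [-180.    -0.3 -177.1] F 3.7 -0.6 -0.6 gap 0.0004570181251795455 j [ -7.  45.  13.  97. -14.  40. 107.]
```

Contact at about 3.7 N, as predicted. Now I'll push along the arc.

Request:
apply_moves([
  [0.0035,-0.0008,0,0.05],
  [0.0035,-0.0008,0,0.05],
  [0.0035,-0.0008,0,0.05],
  [0.0035,-0.0008,0,0.05],
  [0.0035,-0.0008,0,0.05],
  [0.0035,-0.0008,0,0.05],
  [0.0035,-0.0008,0,0.05],
  [0.0035,-0.0008,0,0.05],
])

```text
t: 19.18
ee_pos: [0.5967, -0.043, 0.0655]
tool_rot: [-179.9, -0.3, 159.9]
ft_force: [3.9, 1.8, -0.4]
finger_gap: 0.0006
finger_force: 1.7
```

```bash
cat >> b.py <<'E'
def arc():
    st();s=ctrl.sense();p=inb(s['ee_pos'])-np.array([73.5,-74]);fy=np.radians(s['tool_rot'][2]+10.8)
    f=np.array([np.cos(fy),np.sin(fy)]);r=np.array([f[1],-f[0]])  # forward, right (board frame)
    print('pivot in tool: fwd',(-p@f).round(1),'right',(-p@r).round(1),'tool-heading theta',np.radians((90+0-np.degrees(fy))%360-0).round(3))
E
python3 -c "
from b import *
arc()"
```

```text
19.18 [ 0.5967 -0.043   0.0655] board [  77.3 -142.7] rot [-179.9   -0.3  159.9] F 3.5 2.5 -0.4 gap 0.0006404507752445619 j [-10.  44.  19. 102. -21.  38.  91.]
pivot in tool: fwd 14.9 right 67.2 tool-heading theta 4.876
```

Request:
apply_moves([
  [0.0035,-0.0007,0,0.05],
  [0.0035,-0.0007,0,0.05],
  [0.0035,-0.0007,0,0.05],
  [0.0035,-0.0007,0,0.05],
  [0.0035,-0.0007,0,0.05],
  [0.0035,-0.0007,0,0.05],
  [0.0035,-0.0007,0,0.05],
  [0.0035,-0.0007,0,0.05],
  [0.0035,-0.0007,0,0.05],
  [0.0035,-0.0007,0,0.05],
])

```text
t: 20.02
ee_pos: [0.5635, -0.0314, 0.0658]
tool_rot: [-179.7, -0.1, 131.2]
ft_force: [2.5, -1.5, -0.7]
finger_gap: 0.0004
finger_force: 1.5
```

```bash
python3 -c "
from b import *
arc()"
```

```text
20.02 [ 0.5635 -0.0314  0.0658] board [  42.5 -137.6] rot [-1.797e+02 -1.000e-01  1.312e+02] F 2.7 -1.0 -0.7 gap 0.00035206723440558377 j [-16.  43.  26. 108. -30.  37.  70.]
pivot in tool: fwd 14.8 right 69.2 tool-heading theta 5.376
```

Request:
apply_moves([
  [0.0035,-0.0007,0,0.05],
  [0.0035,-0.0007,0,0.05],
  [0.0035,-0.0007,0,0.05],
  [0.0035,-0.0007,0,0.05],
  [0.0035,-0.0007,0,0.05],
  [0.0035,-0.0007,0,0.05],
  [0.0035,-0.0007,0,0.05],
  [0.0035,-0.0007,0,0.05],
])

```text
t: 20.68
ee_pos: [0.5446, -0.011, 0.0659]
tool_rot: [-179.7, 0.1, 108.2]
ft_force: [3.5, -2.1, -1.9]
finger_gap: 0.0005
finger_force: 1.9
```

```bash
python3 -c "
from b import *
arc()"
```

```text
20.68 [ 0.5446 -0.011   0.0659] board [  20.1 -121. ] rot [-1.797e+02  1.000e-01  1.082e+02] F 3.8 -1.4 -1.9 gap 0.00045184450773279815 j [-22.  43.  33. 111. -38.  37.  53.]
pivot in tool: fwd 15.2 right 69.5 tool-heading theta 5.777
```

Request:
apply_moves([
  [0.0035,-0.0007,0,0.05],
  [0.0035,-0.0007,0,0.05],
  [0.0035,-0.0007,0,0.05],
  [0.0035,-0.0007,0,0.05],
  [0.0028,-0.0006,0,0.04],
  [0.0021,-0.0004,0,0.03],
  [0.0014,-0.0003,0,0.02],
  [0.0014,-0.0003,0,0.02],
])

```text
t: 21.35
ee_pos: [0.5355, 0.0095, 0.0659]
tool_rot: [-179.6, 0.1, 90.5]
ft_force: [3.9, -3.0, 0.4]
finger_gap: 0.0004
finger_force: 1.7
```

Request:
apply_moves([
  [0.0014,-0.0003,0,0.02],
  [0.0014,-0.0003,0,0.02],
  [0.0014,-0.0003,0,0.02],
])

```text
t: 21.6
ee_pos: [0.5329, 0.0146, 0.0654]
tool_rot: [-179.4, 0.1, 87.1]
ft_force: [1.8, -3.8, 0.9]
finger_gap: 0.0004
finger_force: 1.6
```

```bash
python3 -c "
from b import *
arc()"
```

```text
21.6 [0.5329 0.0146 0.0654] board [  3.9 -98.1] rot [-1.794e+02  1.000e-01  8.710e+01] F 2.5 -3.4 0.9 gap 0.0004278938730967606 j [-28.  45.  38. 113. -44.  39.  35.]
pivot in tool: fwd 14.3 right 72.2 tool-heading theta 6.146
```

Remaining angle is about 0.14 rad. I'll creep in and watch the force.

Request:
apply_moves([
  [0.0014,0,0,0.02],
  [0.0014,0,0,0.02],
  [0.0014,0,0,0.02],
  [0.0014,0,0,0.02],
])

```text
t: 21.93
ee_pos: [0.5324, 0.0208, 0.0651]
tool_rot: [-179.3, 0.1, 82.5]
ft_force: [-1.5, -3.5, 1.7]
finger_gap: 0.0008
finger_force: 1.7
```

Request:
apply_moves([
  [0.001,0,0,0.015],
  [0.001,0,0,0.015],
])

```text
t: 22.1
ee_pos: [0.5327, 0.0229, 0.065]
tool_rot: [-179.3, 0.1, 80.8]
ft_force: [-2.2, -3.3, 2.0]
finger_gap: 0.0007
finger_force: 1.7
```

Request:
apply_moves([
  [0.001,0,0,0.015],
  [0.001,0,0,0.015],
])

```text
t: 22.27
ee_pos: [0.5329, 0.0246, 0.0649]
tool_rot: [-179.3, 0.2, 79.1]
ft_force: [-4.1, -5.3, 0.9]
finger_gap: 0.0005
finger_force: 2.8
```

```bash
python3 -c "
from b import *
arc()"
```

```text
22.27 [0.5329 0.0246 0.0649] board [  2.  -88.3] rot [-179.3    0.2   79.1] F -3.0 -5.9 0.9 gap 0.0005241993091421048 j [-31.  46.  41. 113. -46.  40.  28.]
pivot in tool: fwd 14.4 right 71.5 tool-heading theta 0.002
```

Request:
apply_moves([
  [0.001,0,0,0],
  [0.0005,0,0,0],
])

```text
t: 22.43
ee_pos: [0.533, 0.0247, 0.0649]
tool_rot: [-179.3, 0.3, 79.1]
ft_force: [-4.1, -6.3, 1.9]
finger_gap: 0.0005
finger_force: 3.5
```

```bash
python3 -c "
from b import *
arc()"
```

```text
22.43 [0.533  0.0247 0.0649] board [  2.  -88.1] rot [-179.3    0.3   79.1] F -2.8 -7.0 1.9 gap 0.0004664313116627244 j [-31.  46.  41. 113. -46.  40.  28.]
pivot in tool: fwd 14.2 right 71.5 tool-heading theta 0.002
```

Request:
apply_moves([
  [0.001,0,0,0],
  [0.001,0,0,0],
  [0,0,0,0],
])

```text
t: 22.68
ee_pos: [0.533, 0.025, 0.065]
tool_rot: [-179.3, 0.4, 79.0]
ft_force: [-4.6, -8.6, 0.0]
finger_gap: 0.0005
finger_force: 4.6
```

```bash
python3 -c "
from b import *
arc()"
```

```text
22.68 [0.533 0.025 0.065] board [  2.  -87.9] rot [-179.3    0.4   79. ] F -2.9 -9.3 0.0 gap 0.00045150850166573086 j [-31.  46.  41. 113. -46.  40.  28.]
pivot in tool: fwd 14.1 right 71.5 tool-heading theta 0.003
```

Request:
apply_moves([
  [0.001,0,0,0],
  [0,0,0,0],
  [0,0,0,0],
  [0,0,0,0],
])

```text
t: 23.02
ee_pos: [0.533, 0.0252, 0.065]
tool_rot: [-179.3, 0.4, 79.0]
ft_force: [-5.0, -10.4, 1.4]
finger_gap: 0.0005
finger_force: 5.4
```

Request:
apply_moves([
  [-0.003,0,0,0],
  [-0.006,0,0,0],
  [-0.012,0,0,0],
  [-0.015,0,0,0],
  [-0.015,0,-0.01,0],
  [-0.01,0,-0.03,0],
  [-0.01,0,-0.035,0],
  [-0.01,0,-0.035,0],
  [-0.01,0,-0.03,0],
  [0,0,-0.02,0],
])

```text
t: 23.85
ee_pos: [0.5202, -0.0642, 0.2297]
tool_rot: [-179.8, 0.2, 78.9]
ft_force: [0.3, -1.4, -0.8]
finger_gap: 0.0006
finger_force: 0.0
```

```bash
python3 - <<'E'
from b import *
st();grab('wrist','w6')
a=cv2.imread('pics/w6.png');cv2.imwrite('pics/w6b.png',cv2.resize(a,(800,600),interpolation=cv2.INTER_CUBIC))
E
```

```text
23.85 [ 0.5202 -0.0642  0.2297] board [   6.2 -177.9] rot [-179.8    0.2   78.9] F 0.5 -1.3 -0.8 gap 0.0005616732713434892 j [-30.  33.  53. 106. -31.  57.  25.]
```

View pics/w6b.png

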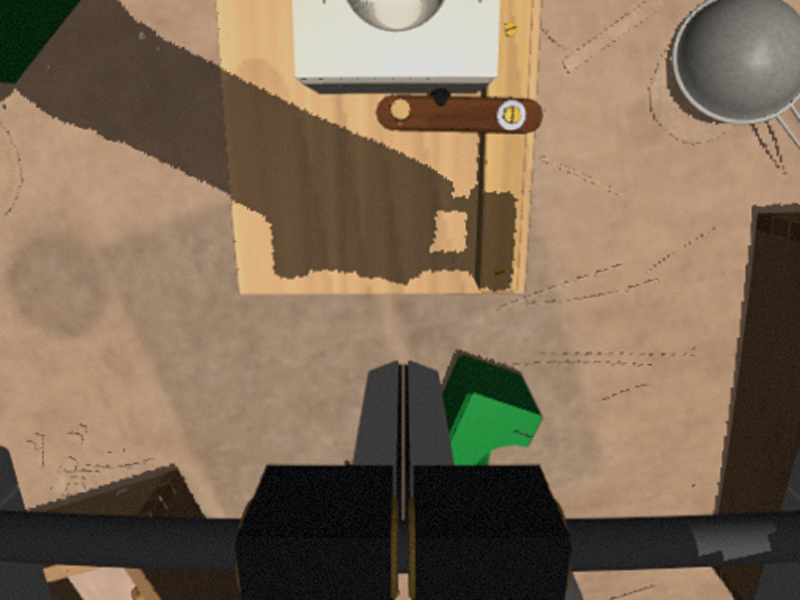

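The bar (380–540, 115) lies square across the board, its pad at (440,96) is against the mould's back, and the hand is clear. The peg force peaked at about 11 N.

```bash
python3 -c "
from h import *
print(ctrl.job_done())"
```

```text
the job is handed in; nothing more can be done
None
```

I pushed the loose half square along the fence until the joint closed, then set the turn-button's pad against its back with about 11 N. I backed the hand clear and handed the job in at about 24 s; no verdict came back, and "fully closed" rests on the push stopping dead and the wrist picture, not a gap measurement.

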